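Reset the bench tally wheel after a firing

ROBOT

A 6-joint arm with a two-finger parallel gripper is mounted at the origin on the work surface. World frame = base frame: x ahead of the robot, y to its left, z up, the work surface at z = 0. Lengths are in mm, angles in degrees, forces in N, time in s.
With the tool pointing down it reaches from about 350 to 1000 mm from the base axis. Payload 7.1 kg.
Tool frame: the origin (TCP) lies on the centre line of the jaws, within the pads' length; the fingertips stand 8 mm ahead of it and the grasp point (between the pads) lies 11 mm behind it; z points along the fingers, y is the direction in which the jaws open and shut (so a half turn about z gives the same grasp; the last joint's range is limited). The gripper opens to 85 mm and grips with 20 to 120 N. Pads are 22 mm wide; open, the fingers measure 114 mm over their backs; the gripper's body (76 mm by 85 mm) begins 54 mm behind the grasp point. The pads swing forward as they close: fully open they stand 13 mm farther back than shut.
Start: joints at [-64.458, 24.242, 93.386, -0, 62.372, -1.089], TCP at [280.167, -558.67, 239.319] pointing down, gripper open.
Joint ranges: [-172.04, 172.04], [-51.8, 120.97], [4.93, 147.93], [-75.15, 255.16], [6.16, 154.13], [-145.62, 145.62]. Speed limits (degrees/s): [136.94, 136.94, 172.46, 180, 180, 180].

INTERFACE

Orientations are given as [roll, pitch, yaw] about the fixed x, y, z axes, in that order (R = Rz(yaw) Ry(pitch) Rx(roll)).
In Python, from cell import env gives the robot as it stands.
- The arm moves only by the tool servo_tool, never from a script. Its argument "moves" is a list of rows, each a list of 2 entries, a list of its own where there are three numbers: the shift along the tool's x, y, z in cm, then the turn about the tool's z in degrees. In form: [[[dx, dy, dz], yaw], ...]. A call has 1 to 10 rows; each row shifts and turns the commanded pose from where the row before left it, along the tool's axes as they then stand; what a row does not reach is not made up. A row lasts 1/8 s, in which the tool goes at most 62.5 mm and 10.7 degrees, less where a joint would pass 70% of its speed; a pose out of reach is approached as far as the arm can. A call is refused whole if a number of a shift passes 6.25 or a number of a turn 10.7, either way. A call with a gripper value outside its range is refused whole. "gripper" is the finger opening in cm, from 0 to 8.54, set as the call begins (left out, the last holds). The fingers move at their own pace and stop on an object; "squeeze" is the grip in N (left out, the last holds). Time passes only in rows, so rows that do not move let the fingers close. It gives the time, the measured TCP pose, the force and the opening at its end, in the units of the state.
- env.sense(): the state, without advancing time (a new reading comes with each control period).
- env.read_camera(name): name is "side" or "top" or "wrist"; returns a dict with "pixels" (480x640x3 uint8, red, green, blue), "z_map" (480x640 float32, mm along the optical axis (not along the pixel's ray), 0 where there is no reading), "camera_matrix" (3x3 intrinsics, pixels), "rvec" (rotation vector, rad) and "tvec" (3), from world to camera coordinates, as OpenCV has them; the wrist camera has in their place "T_tool_cam" (4x4, takes a point from camera to tool coordinates, whose origin is the TCP and whose axes are the flange's). Camera axes: x right, y down, z forward; pixel columns grow to the right and rows downward; lengths in mm; the calibration is good to about 2 mm. A picture is of the moment at which its call begins: read the wrist's pose just before it.
- env.hand_in(): hands the job in, once; it reports no verdict.
Trained networks look in a picture, given as the dict that the camera call returned (one of the last four; its "shot" number tells which), for a name from the list of things; names that differ only in an ending like _2 or _b are one class to them, and where a whole thing is asked for, a point or a joint stands for the part that bears it (a point fixed in the world has none). Each returns a list of dicts, best first, with "p" (0 to 1); they miss things now and then, are a little off and sometimes report something else, mostly with a low value. They report only what shows in the picture. A call takes as long as a camera call. They do not tell look-alikes from the thing itself.
- env.cut_out(picture, thing): "mask" (480x640 bool, what is visible of it) and "rect" ([centre column, centre row, width, height] in pixels, round what is visible of it).
- env.mark_of(picture, thing): "at" ([row, column] in pixels: a listed point, or the origin of a listed thing).
The state is a dict: "time": time; "joint_pos": joint angles; "qvel": joint speeds; "effort": joint torques, N m; "position": TCP position; "ee_rot": TCP orientation; "force": force on the tool from outside, world axes, zero at the start; "wrist_torque": the same for the moment, N m; "finger_gap": opening from 0.0 (shut) to 1.0 (fully open).
Only numpy, scipy, OpenCV 4.12 (cv2) and the standard library are available. Lean on these libraries where they do the work, as an engineer would, in place of code of your own. Each camera call takes 0.05 s, during which the arm holds its last target. There are 200 camera calls.

TASK

The kiln has been emptied, so set the tally counter with the wide wheel back to its start: push the ridges of its wheel up and over the top, away from the robot's base, until the one thick ridge stands straight up, in line with the pointed side plates. Leave the wheel of the narrow counter as it is set.

Things in the scene. Friction and masses are not known exactly. Their poses are not given: they have to be found in the camera images.
- wide_wheel (a joint): Angle of the wide counter's wheel, rad: 0 with its thick ridge straight up, negative while the thick ridge is short of that on the robot's side (-1.57: level, towards the robot), positive past it. Starts at -2.0 to -1.25. Light steady friction (about 1 N at the ridge tips), no clicks or spring: it stays where it is left. Stops at -3.1 and 3.1 bar the way round the back.
- wide_thick (a point): Middle of the outer edge of the wide wheel's thick ridge, 54 mm from the axle; turns with the wheel. The off-white plastic wheel is 46 mm wide, its core 22 mm in radius, with 6 straight full-width ridges, one every 60 degrees, reaching 54 mm from the axle: one is 12 mm thick, five are 5 mm thick. A ridge leaning over 35 degrees to the robot is easily ridden over: push the one ahead of it further first.
- wide_axle (a point): Middle of the wide wheel's axle, on its grey steel stand fixed to the bench, 90 mm above the bench. x: level, away from the robot, the way ridges pass over the top; y: along the axle; z: up. Base plate 130 mm along x, 82 mm along y, 22 mm high. Two side plates 8 mm thick, 35 mm either side of the middle, end in points 22 mm above the axle, below the upper ridges.
- narrow_thick (a point): Outer edge of the thick ridge of the narrow counter's wheel, 54 mm from its axle; turns with that wheel. The narrow counter is like the wide one but its wheel is only 20 mm wide (stand 56 mm wide). It is set at any angle and must keep it.
Things that resemble listed ones, but are neither listed nor needed, are in the scene too. What is shaped like the part that bears wide_wheel but green or purple is not meant.

How it is judged:
By the outcome, as a careful person would: the job done as asked, in the order asked, and still so for the second after the job is handed in, with the robot touching nothing.
It also fails if it takes over 45 s, if anything falls off the work surface, if the arm or the gripper's body presses on something with over 40 N, if the wrist force passes 120 N, or if a joint passes its speed limit or range.

## Working session

There is one attempt and no reset: what is moved stays moved. The work goes in short steps, Python scripts to look and compute and a tool call to move; the robot and the scene stay as the last step left them, time stands still between calls to the robot, and variables do not carry over. Pictures are saved under pics/ and viewed, about 8 in all and at most 12, crops included, and the job is handed in when it is done.

Besides the shell and the picture viewer there is one more tool, called in YAML: its name, and indented under it one key for each argument. servo_tool: Moves the arm, as the interface text tells. Its arguments: {"type":"object","properties":{"moves":{"type":"array","items":{"type":"array"}},"gripper":{"type":"number"},"squeeze":{"type":"number"}},"required":["moves"]}

```bash
mkdir -p pics
cat > h.py <<'E'
import numpy as np, cv2
from scipy.spatial.transform import Rotation as R
from cell import env
def extr(p, s=None):
    if "rvec" in p:
        Rm=cv2.Rodrigues(np.array(p["rvec"],float))[0]; t=np.array(p["tvec"],float).ravel()
        return Rm.T, -Rm.T@t      # cam->world
    T=np.array(p["T_tool_cam"]); Rt=R.from_euler('xyz',s["ee_rot"],degrees=True).as_matrix()
    return Rt@T[:3,:3], Rt@T[:3,3]+np.array(s["position"])
def cloud(p,s=None):
    z=p["z_map"]; K=np.array(p["camera_matrix"]); v,u=np.mgrid[:480,:640]
    c=np.stack([(u-K[0,2])/K[0,0]*z,(v-K[1,2])/K[1,1]*z,z],-1)
    A,b=extr(p,s); w=c@A.T+b; w[z==0]=np.nan; return w
def save(n,im,sc=1):
    cv2.imwrite(n,cv2.resize(im[:,:,::-1],None,fx=sc,fy=sc,interpolation=cv2.INTER_CUBIC))
E
python3 - <<'E'
from h import *
print(env.sense())
ims=[]
for n in("top","side"):
    p=env.read_camera(n); ims.append(p["pixels"].copy()); w=cloud(p)
    for th in("wide_wheel","wide_thick","narrow_thick","wide_axle"):
        for d in env.mark_of(p,th)[:4]:
            r,c=map(int,np.round(d["at"])); print(n,th,round(d["p"],2),(c,r),w[r,c].round())
    for d in env.cut_out(p,"wide_wheel")[:4]:
        print(n,"mask",round(d["p"],2),d["rect"],np.nanmedian(w[d["mask"]],0).round())
save("pics/a.png",np.vstack(ims),0.625)
E
```

```text
{'time': 0.0, 'joint_pos': array([-6.44565687e+01,  2.42853729e+01,  9.34330671e+01,  5.36267853e-04,
        6.23736834e+01, -1.08908622e+00]), 'qvel': array([-0.07655999, -0.04061824, -0.07991287, -0.03075333, -0.04169363,
       -0.02718293]), 'effort': array([ 2.37462111e-03, -5.57375586e+01, -2.81740773e+01,  9.95706387e-05,
        7.10967564e-03,  9.68755870e-06]), 'position': array([ 279.94673803, -558.17405912,  238.52422494]), 'ee_rot': array([-1.79907902e+02, -2.22563177e-03,  2.66322667e+01]), 'force': array([-0.63802931, -0.02807779, -0.01807128]), 'wrist_torque': array([-0.03790407,  0.01413292,  0.01151529]), 'finger_gap': 0.9984865723510997}Traceback (most recent call last):
  File "<stdin>", line 7, in <module>
ValueError: it knows: narrow_thick, wide_axle, wide_thick
```

Run:
```python
from h import *
ims=[]
for n in("top","side"):
    p=env.read_camera(n); ims.append(p["pixels"].copy()); w=cloud(p)
    for th in("wide_thick","narrow_thick","wide_axle"):
        for d in env.mark_of(p,th)[:4]:
            r,c=map(int,np.round(d["at"])); print(n,th,round(d["p"],2),(c,r),w[r,c].round())
    for th in("wide_wheel","wide_thick","narrow_thick"):
      try:
        for d in env.cut_out(p,th)[:4]:
          m=d["mask"]; print(n,"mask",th,round(d["p"],2),np.round(d["rect"]),np.nanmedian(w[m],0).round())
      except Exception as e: print(e)
save("pics/a.png",np.vstack(ims),0.625)
```

```text
top wide_thick 0.96 (402, 304) [336. -60. 143.]
top wide_thick 0.9 (119, 317) [309. 353. 148.]
top wide_thick 0.8 (243, 233) [443. 182. 111.]
top wide_thick 0.66 (253, 318) [311. 157. 144.]
top narrow_thick 0.95 (441, 178) [ 529. -121.  140.]
top wide_axle 0.93 (242, 206) [486. 185. 110.]
top wide_axle 0.84 (257, 319) [310. 151. 147.]
top wide_axle 0.6 (401, 309) [329. -58. 146.]
top wide_axle 0.57 (131, 317) [309. 336. 145.]
top mask wide_wheel 0.93 [243. 207.  42.  67.] [484. 188. 111.]
top mask wide_wheel 0.73 [135. 319.  53.  68.] [307. 344. 111.]
top mask wide_wheel 0.71 [260. 320.  40.  65.] [309. 156. 112.]
top mask wide_wheel 0.7 [403. 308.  52.  66.] [334. -61. 111.]
top mask wide_thick 0.86 [401. 305.  55.  68.] [334. -62. 112.]
top mask wide_thick 0.81 [133. 319.  58.  66.] [307. 344. 111.]
top mask wide_thick 0.63 [240. 204.  46.  67.] [485. 188. 110.]
top mask wide_thick 0.55 [257. 319.  38.  63.] [308. 155. 112.]
top mask narrow_thick 0.82 [436. 199.  26.  70.] [ 508. -117.  106.]
side wide_thick 0.91 (360, 285) [312. 156. 144.]
side wide_thick 0.74 (300, 270) [437. 179
[... 242 characters left out ...]
[297. 354. 113.]
side wide_axle 0.8 (278, 261) [477. 197. 112.]
side wide_axle 0.75 (432, 240) [322. -48. 117.]
side mask wide_wheel 0.94 [360. 309.  54.  62.] [301. 162. 110.]
side mask wide_wheel 0.67 [273. 370.  72.  64.] [299. 349. 110.]
side mask wide_wheel 0.61 [277. 266.  57.  54.] [477. 192. 108.]
side mask wide_wheel 0.59 [435. 240.  56.  55.] [328. -61. 109.]
side mask wide_thick 0.97 [280. 264.  56.  61.] [478. 192. 108.]
side mask wide_thick 0.93 [360. 310.  60.  65.] [301. 161. 111.]
side mask wide_thick 0.8 [432. 242.  60.  51.] [328. -62. 109.]
side mask wide_thick 0.71 [270. 372.  68.  69.] [299. 349. 110.]
side mask narrow_thick 0.87 [385. 189.  35.  46.] [ 506. -119.  103.]
```

View pics/a.png

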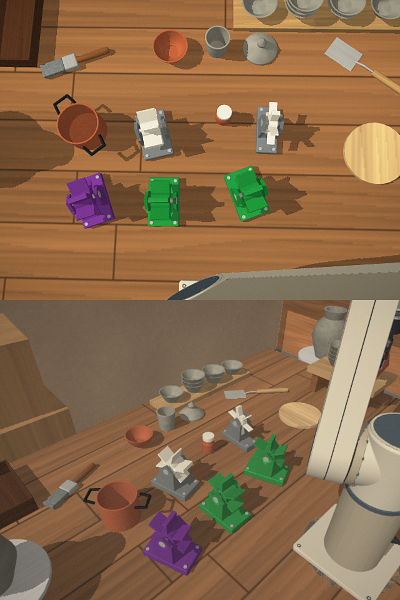

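```bash
cat > m.py <<'E'
from h import *
def white(p): 
    q=p["pixels"].astype(float); return (q.min(-1)>150)
def stand(w,c=(485,188)):
    m=(np.hypot(w[...,0]-c[0],w[...,1]-c[1])<95)&(w[...,2]>17)&(w[...,2]<27)
    return w[m]
E
python3 - <<'E'
from m import *
P=[];S=[];cr=[]
for n,b in(("top",(180,150,310,270)),("side",(220,210,340,320))):
    p=env.read_camera(n); w=cloud(p)
    x0,y0,x1,y1=b; cr.append(cv2.resize(p["pixels"][y0:y1,x0:x1],(480,int(480*(y1-y0)/(x1-x0)))))
    S.append(stand(w)); near=(np.hypot(w[...,0]-485,w[...,1]-188)<85)&(w[...,2]>60)
    P.append(w[near]); print(n,len(S[-1]),near.sum())
    rc=cv2.minAreaRect(S[-1][:,:2].astype(np.float32)); print(rc)
np.savez("c.npz",a=P[0],b=P[1],s0=S[0],s1=S[1])
h=min(c.shape[0] for c in cr); save("pics/b.png",np.hstack([c[:h] for c in cr]),0.83)
E
```

```text
top 1287 2401
((492.5780334472656, 190.41322326660156), (130.7340850830078, 82.0745849609375), 14.560858726501465)
side 1149 2076
((490.8446044921875, 188.03123474121094), (131.2741241455078, 84.35662841796875), 13.99438762664795)
```

View pics/b.png

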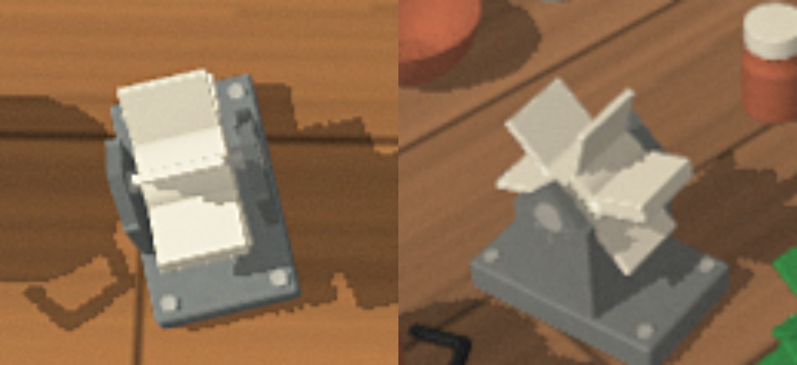

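The white wide wheel on the grey stand at top px (242,207) (world ≈ (492,189), yaw ≈ 14.3°) is the target. The white one at (436,199) is the narrow counter. The green ones at (260,320) and (403,308) and the purple one at (135,319) are look-alikes. In the crop the thick ridge is the near-level one on the robot's side. Next I measure the ridge angles.

```bash
cat >> m.py <<'E'
C=np.array([491.7,189.2,90.]); Y=14.3
def loc(w): return (w-C)@R.from_euler('z',Y,degrees=True).as_matrix()
def fit(q):
    from scipy.optimize import minimize
    q=q[(abs(q[:,1])<28)]; r=np.hypot(q[:,0],q[:,2]); q=q[(r>30)&(r<60)]
    def cost(t):
        d=np.full(len(q),99.)
        for k in range(6):
            a=np.radians(t+60*k); u=np.array([np.sin(a),np.cos(a)]); n=np.array([np.cos(a),-np.sin(a)])
            x=q[:,[0,2]]; al=x@u; h=6 if k==0 else 2.5
            dd=np.hypot(np.maximum(abs(x@n)-h,0)+0.5*np.maximum(h-abs(x@n),0),np.maximum(al-54,0)); dd[al<0]=99
            d=np.minimum(d,dd)
        return np.minimum(d,6).mean()
    ts=np.arange(-180,180,1.); cs=[cost(t) for t in ts]; o=np.argsort(cs)[:8]
    return [(ts[i],round(cs[i],2)) for i in o]
E
python3 - <<'E'
from m import *
z=np.load("c.npz"); 
for k in "ab":
    q=loc(z[k]); print(k,fit(q)); 
    s=q[(abs(q[:,1])<25)]; r=np.hypot(s[:,0],s[:,2]); s=s[(r>46)]
    print(np.histogram(np.degrees(np.arctan2(s[:,0],s[:,2])),bins=np.arange(-120,121,10)))
    q2=q[(abs(q[:,1])>30)]; print("y range wheel", np.percentile(q[(np.hypot(q[:,0],q[:,2])>35)][:,1],[2,50,98]))
print(fit(loc(np.vstack([z["a"],z["b"]]))))
E
```

```text
a [(np.float64(-73.0), np.float64(1.31)), (np.float64(-72.0), np.float64(1.36)), (np.float64(-74.0), np.float64(1.4)), (np.float64(51.0), np.float64(1.51)), (np.float64(52.0), np.float64(1.54)), (np.float64(-71.0), np.float64(1.56)), (np.float64(-75.0), np.float64(1.62)), (np.float64(50.0), np.float64(1.65))]
(array([  0,   0,   0,   0,  62, 163,   0,   0,   0,   0,  92,  11,   0,
         0,   0,   5, 204,   0,   0,   0,   0,   1,   6,   0]), array([-120, -110, -100,  -90,  -80,  -70,  -60,  -50,  -40,  -30,  -20,
        -10,    0,   10,   20,   30,   40,   50,   60,   70,   80,   90,
        100,  110,  120]))
y range wheel [-21.97890613  -0.21600038  22.99587761]
b [(np.float64(-74.0), np.float64(1.07)), (np.float64(-73.0), np.float64(1.13)), (np.float64(-75.0), np.float64(1.2)), (np.float64(-72.0), np.float64(1.36)), (np.float64(-76.0), np.float64(1.44)), (np.float64(49.0), np.float64(1.46)), (np.float64(48.0), np.float64(1.47)), (np.float64(50.0), np.float64(1.56))]
(array([  0,   0,   0,   0,  76, 100,   0,   0,   0,   0,  95,   0,   0,
         0,   0,   6,  97,   0,   0,   0,   0,   0,  32,   0]), array([-120, -110, -100,  -90,  -80,  -70,  -60,  -50,  -40,  -30,  -20,
        -10,    0,   10,   20,   30,   40,   50,   60,   70,   80,   90,
        100,  110,  120]))
y range wheel [-23.57361826   3.34658731  22.36118207]
[(np.float64(-73.0), np.float64(1.22)), (np.float64(-74.0), np.float64(1.25)), (np.float64(-72.0), np.float64(1.36)), (np.float64(-75.0), np.float64(1.42)), (np.float64(50.0), np.float64(1.61)), (np.float64(51.0), np.float64(1.63)), (np.float64(-71.0), np.float64(1.64)), (np.float64(-76.0), np.float64(1.68))]
```

servo_tool:
  moves:
    - [[0, 0, 0], 6.2]
    - [[0, 0, 0], 6.1]
    - [[2.5, -4.8, 0], 0]
    - [[2.5, -4.8, 0], 0]
    - [[2.5, -4.8, 0], 0]
    - [[2.5, -4.8, 0], 0]
    - [[2.5, -4.8, 0], 0]
    - [[2.5, -4.8, 0], 0]
    - [[2.5, -4.8, 0], 0]
    - [[2.5, -4.8, 0], 0]
  gripper: 0

```text
time: 2.1
position: [379.2, -135.6, 239.7]
ee_rot: [180.0, -0.1, 14.3]
force: [0.6, 0.1, -0.5]
finger_gap: -0.003
```

servo_tool:
  moves:
    - [[2.5, -4.8, 0], 0]
    - [[2.5, -4.8, 0], 0]
    - [[2.5, -4.8, 0], 0]
    - [[2.5, -4.8, 0], 0]
    - [[2.5, -4.8, 0], 0]
    - [[0, 0, 0], 0]

```text
time: 2.85
position: [441.4, 129.4, 239.6]
ee_rot: [-180.0, -0.1, 14.6]
force: [-1.0, -0.2, -0.3]
finger_gap: -0.0
```

```bash
cat >> m.py <<'E'
def tool():
    s=env.sense(); l=loc(np.array(s["position"])[None])[0]
    print("t",round(s["time"],2),"TCP local",l.round(1),"tip z",round(l[2]-8,1),"rpy",np.round(s["ee_rot"],1),"F",np.round(s["force"],1),"gap",round(s["finger_gap"],2)); return s
def look(cams=("top","side")):
    A=[];ims={}
    for n in cams:
        s=env.sense(); p=env.read_camera(n); q=loc(cloud(p,s)); ims[n]=p["pixels"]
        m=(np.hypot(q[...,0],q[...,1])<85)&(abs(q[...,2])<62)&(q[...,2]>-30)&(p["pixels"].min(-1)>110)
        A.append(q[m]); print(n,m.sum(),[(float(a),float(b)) for a,b in fit(q[m])[:4]] if m.sum()>100 else "")
    print("both",[(float(a),float(b)) for a,b in fit(np.vstack(A))[:3]])
    return ims
E
python3 - <<'E'
from m import *
tool(); i=look(("top","side","wrist")); save("pics/c.png",i["wrist"])
E
```

```text
t 2.85 TCP local [-63.5 -45.5 149.6] tip z 141.6 rpy [-1.80e+02 -1.00e-01  1.46e+01] F [-1.  -0.2 -0.3] gap -0.0
top 0 
side 1812 [(-74.0, 1.04), (-73.0, 1.1), (-75.0, 1.18), (-72.0, 1.32)]
wrist 12362 [(-73.0, 0.51), (-74.0, 0.59), (-72.0, 0.83), (-75.0, 0.97)]
both [(-73.0, 0.58), (-74.0, 0.64), (-72.0, 0.89)]
```

View pics/c.png

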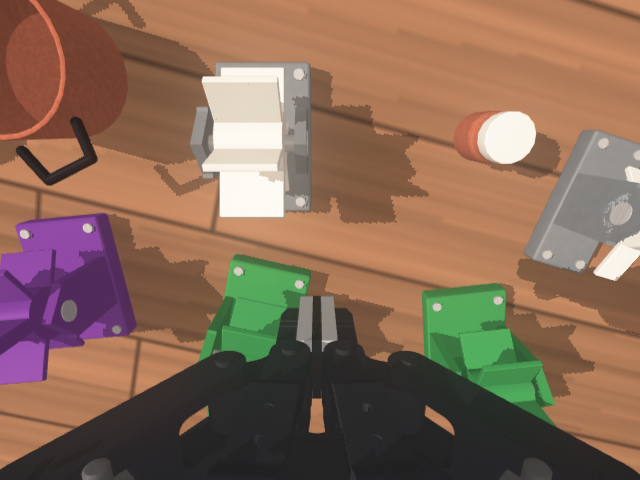

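servo_tool:
  moves:
    - [[1.4, -2.3, 0], 0]
    - [[1.4, -2.25, 0], 0]
    - [[0, 0, 3.4], 0]
    - [[0, 0, 3.4], 0]
    - [[0, 0, 3.4], 0]
    - [[0, 0, 0], 0]
    - [[0, 0, 0], 0]

```text
time: 3.88
position: [457.1, 176.7, 138.3]
ee_rot: [-180.0, -0.1, 14.2]
force: [0.4, 0.4, 1.2]
finger_gap: 0.0
```

Run:
```python
from m import *
tool(); i=look(("side","wrist")); save("pics/d.png",np.hstack([i["side"][200:360,180:420],i["wrist"][::2,::2][:160]]),1.4)
```

```text
t 3.88 TCP local [-36.6  -3.6  48.3] tip z 40.3 rpy [-1.80e+02 -1.00e-01  1.42e+01] F [0.4 0.4 1.2] gap 0.0
side 1662 [(-74.0, 1.04), (-73.0, 1.1), (-75.0, 1.17), (-72.0, 1.35)]
wrist 25977 [(-73.0, 0.58), (-74.0, 0.71), (-72.0, 0.89), (167.0, 1.08)]
both [(-73.0, 0.61), (-74.0, 0.73), (-72.0, 0.92)]
```

View pics/d.png

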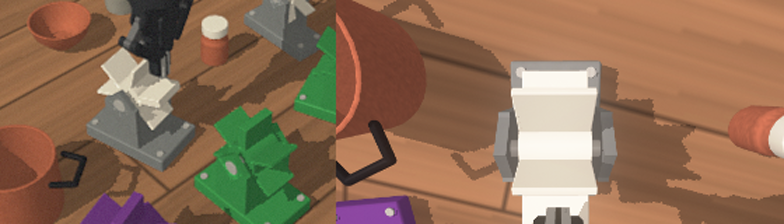

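servo_tool:
  moves:
    - [[0.8, -0.3, 0], 0]
    - [[0.8, 0, 0], 0]
    - [[0.7, 0, 0], 0]
    - [[0.7, 0, 0], 0]
    - [[0.7, 0, 0.2], 0]
    - [[0.6, 0, 0.2], 0]
    - [[0.5, 0, 0.4], 0]
    - [[0.4, 0, 0.3], 0]
    - [[0, 0, 0], 0]
    - [[0, 0, 0], 0]

```text
time: 5.22
position: [505.9, 193.0, 126.1]
ee_rot: [180.0, 0.0, 14.3]
force: [-0.6, -0.3, 0.3]
finger_gap: 0.003
```

Run:
```python
from m import *
tool(); i=look(("side","wrist"))
```

```text
t 5.22 TCP local [14.7  0.2 36.1] tip z 28.1 rpy [180.    0.   14.3] F [-0.6 -0.3  0.3] gap 0.0
side 1489 [(-15.0, 1.19), (-16.0, 1.24), (-14.0, 1.32), (164.0, 1.43)]
wrist 14480 [(-16.0, 0.91), (-136.0, 0.94), (164.0, 0.94), (-76.0, 0.94)]
both [(-16.0, 0.94), (164.0, 0.98), (-136.0, 0.98)]
```

servo_tool:
  moves:
    - [[0.2, 0, 0.1], 0]
    - [[0.2, 0, 0.1], 0]
    - [[0.2, 0, 0.1], 0]
    - [[0.2, 0, 0.1], 0]
    - [[0.1, 0, 0], 0]
    - [[0, 0, 0], 0]
    - [[0, 0, 0], 0]

```text
time: 6.2
position: [515.2, 195.5, 122.5]
ee_rot: [-180.0, -0.1, 14.3]
force: [0.3, -0.5, 0.2]
finger_gap: 0.0
```

Run:
```python
from m import *
tool(); i=look(("side","wrist"))
```

```text
t 6.2 TCP local [24.3  0.3 32.5] tip z 24.5 rpy [-1.80e+02 -1.00e-01  1.43e+01] F [ 0.3 -0.5  0.2] gap 0.0
side 1608 [(-3.0, 1.11), (-4.0, 1.14), (-2.0, 1.26), (-5.0, 1.37)]
wrist 11922 [(-4.0, 0.9), (176.0, 0.93), (-124.0, 0.93), (-64.0, 0.93)]
both [(-4.0, 0.92), (176.0, 0.99), (-124.0, 1.0)]
```

servo_tool:
  moves:
    - [[0.1, 0, 0], 0]
    - [[0.1, 0, 0.05], 0]
    - [[0.05, 0, 0], 0]
    - [[0, 0, 0], 0]
    - [[0, 0, 0], 0]

```text
time: 6.92
position: [517.3, 196.0, 121.8]
ee_rot: [-180.0, -0.0, 14.3]
force: [-1.8, 0.7, -0.7]
finger_gap: -0.002
```

Run:
```python
from m import *
tool(); i=look(("side","wrist"))
```

```text
t 6.92 TCP local [26.5  0.3 31.8] tip z 23.8 rpy [-180.    -0.    14.3] F [-1.8  0.7 -0.7] gap -0.0
side 1601 [(-1.0, 1.17), (0.0, 1.24), (-2.0, 1.3), (1.0, 1.44)]
wrist 11349 [(-2.0, 0.91), (178.0, 0.95), (-62.0, 0.95), (-122.0, 0.95)]
both [(-2.0, 0.95), (-1.0, 1.01), (-122.0, 1.01)]
```

servo_tool:
  moves:
    - [[-0.2, 0, 0.0], 0]
    - [[0, 0, -2], 0]
    - [[0, 0, -4], 0]
    - [[0, 0, -5], 0]
    - [[-4, 0, 0], 0]
    - [[-5, 0, 0], 0]
    - [[0, 0, 0], 0]
    - [[0, 0, 0], 0]

```text
time: 8.02
position: [428.9, 173.5, 232.4]
ee_rot: [-180.0, -0.1, 14.3]
force: [0.2, -0.1, -0.1]
finger_gap: 0.0
```

```bash
cat >> m.py <<'E'
def refine(q,t0):
    # free centre + angle, truncated surface distance
    from scipy.optimize import minimize
    q=q[(abs(q[:,1])<21)]; r=np.hypot(q[:,0],q[:,2]); q=q[(r>29)&(r<58)]
    def cost(v,free=True):
        x=q[:,[0,2]]-np.array(v[1:3]); d=np.full(len(q),9.)
        for k in range(6):
            a=np.radians(v[0]+60*k); al=x@[np.sin(a),np.cos(a)]; n=abs(x@[np.cos(a),-np.sin(a)]); h=6 if k==0 else 2.5
            e=np.maximum(n-h,al-54); dd=np.abs(e); dd[al<0]=9; d=np.minimum(d,dd)
        return np.minimum(d,4).mean()
    return minimize(cost,[t0,0,0],method="Nelder-Mead",options=dict(initial_simplex=[[t0,0,0],[t0+3,0,0],[t0,2,0],[t0,0,2]]))
E
python3 - <<'E'
from m import *
tool(); A=[]; ims={}
for n in("top","side","wrist"):
    s=env.sense(); p=env.read_camera(n); w=cloud(p,s); q=loc(w); ims[n]=p["pixels"]
    m=(np.hypot(q[...,0],q[...,1])<75)&(abs(q[...,2])<62)&(q[...,2]>-30)&(p["pixels"].min(-1)>110)
    b=stand(w,C[:2]); print(n,m.sum(),cv2.minAreaRect(b[:,:2].astype(np.float32)) if len(b)>50 else "")
    if m.sum()>300:
        o=refine(q[m],-1.5); print("  refine",o.x.round(2),round(o.fun,2))
        for d in env.mark_of(p,"wide_thick")[:3]:
            r,c=map(int,np.round(d["at"])); print("  thick",round(d["p"],2),(c,r),q[r,c].round(1))
        f=q[(abs(q[...,1])<20)&m&(q[...,2]>50)]; print("  top pts x range",np.percentile(f[:,0],[1,50,99]).round(1),len(f), "zmax",f[:,2].max().round(1))
save("pics/e.png",np.hstack([ims["side"][200:340,200:360],ims["wrist"][0:280,120:440][::2,::2]]),2.4)
E
```

```text
t 8.03 TCP local [-64.7   0.3 142.4] tip z 134.4 rpy [-1.80e+02 -1.00e-01  1.43e+01] F [ 0.2 -0.1 -0.1] gap 0.0
top 0 
side 1863 ((491.2261657714844, 187.6949920654297), (131.46388244628906, 84.42552947998047), 14.627761840820312)
  refine [-1.18 -0.57  0.94] 0.96
  thick 0.79 (360, 285) [-182.6   12.9   54. ]
  thick 0.73 (276, 240) [ 1.6 -4.3 53.6]
  thick 0.65 (269, 348) [-136.7  196.7   54.3]
  top pts x range [-8.7 -3.3  4.3] 119 zmax 57.6
wrist 12417 ((492.4501953125, 187.5826873779297), (129.42965698242188, 82.13343048095703), 14.4647855758667)
  refine [-1.27  0.61  0.14] 0.49
  thick 0.88 (23, 360) [-138.8  200.3   54.3]
  thick 0.61 (316, 149) [ 0.6  0.2 52.8]
  top pts x range [-6.2 -0.4  5.5] 1513 zmax 56.1
```

View pics/e.png

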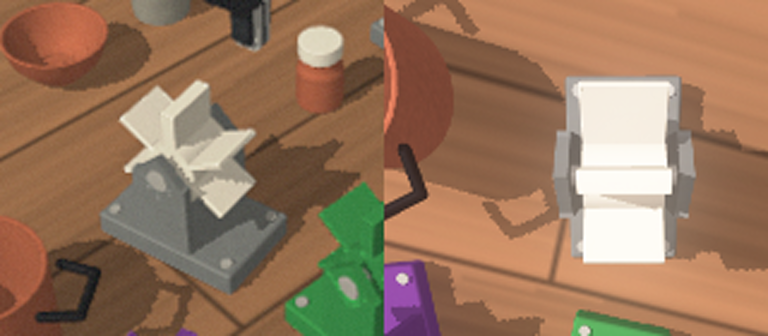

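The picture shows the thick ridge straight up between the pointed side plates, measured at about -1.2°, which is within measuring error. The arm is clear of everything, so I'm handing in.

```bash
python3 -c "
from cell import env
print(env.hand_in())"
```

```text
the job is handed in; nothing more can be done
None
```

I reset the wide off-white counter: its thick ridge now stands straight up, in line with the side plates. With the gripper shut, I pushed the ridge ahead of the thick one over the top, away from the base. That turned the wheel from about -73° to about -1°.

- **Angle:** with the arm lifted clear, the wrist camera gave -1.3° and the side camera -1.2°. Both are within about 1° of measuring error, so I did not nudge it further. The last pictures show the same.
- **Contact:** the tool's force readings at the end of each move stayed below about 2 N, and the arm was touching nothing when I handed in at about 8 s.
- **Narrow counter:** the arm never went near it, but I did not re-measure its angle afterwards.
- **Checks that did not work:** my last top camera check found no wheel points, most likely because the arm was in the way. The thick-ridge detector also marked look-alikes, so I took the target from its colour and stand.

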